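Lay the checked fork by the spoon and hold the peeler up to the inspection camera

TASK

We are checking the washed utensils. The fork has passed: lay it flat on the chopping board alongside the spoon that lies there, a few centimetres beside it without touching, parallel and with its ends roughly level with the spoon's, tines pointing the same way as the spoon's bowl, and leave the spoon where it is. Then pick up the peeler and show its underside to the small camera on the worktop: hold it in the air centred in front of the lens, about 15 cm from it along the direction in which the tilted lens looks, underside squarely facing the lens and its length level, straight across the camera's view (either way round). Finish while still holding it there, motionless; do not put it down, and leave the other things on the worktop alone.

Things in the scene. Friction and masses are not known exactly. Their poses are not given: they have to be found in the camera images.
- fork: Steel table fork lying flat, tines up, 206 long x 28 wide x 16 high, 30 to 60 g. Origin: middle of its length, at the bottom; x along its length towards the tines (left-right y, up z). It starts on the worktop in front of the robot. It can be pinched across its width at the middle, where it acts as a bar about 20 to 28 wide.
- fork_tines (a point): The tines' end of the fork, 95 mm from its origin along its x.
- peeler: Vegetable peeler, black handle with a metal blade end, lying flat on the worktop; it acts as a bar 170 long x 25 wide x 17 high, 55 to 115 g. Origin: centre of its underside; x along its length, z up out of its top side; the underside is the side it starts lying on. Pinch it across its width at the middle, from above.
- spoon: Steel table spoon 201 long x 41 wide x 16 high, lying loose on the chopping board. Origin: middle of its length, at the bottom; x along its length towards the bowl, z up. Must stay where it is.
- board: Wooden chopping board 240 (x) x 340 (y) x 21 high, fixed on the worktop. Origin: centre of its underside; z up, the top lies 21 mm above.
- camera: Foot of the small inspection camera: round steel foot 84 in diameter with a short stem, fixed on the worktop. Origin: centre of the foot's underside. The whole camera is under 100 high and faces the robot's side of the worktop.
- camera_head: Head of that camera, a white cylinder 42 in diameter and 44 long with a black lens ring, tilted. Origin: centre of the lens's front face, 84 mm above the worktop. z points out of the lens along the direction it looks (60 degrees above level, roughly towards the robot); y is level, across its view; x is the picture's up-down direction.
- lemon_a: Lemon, 71x53x51, bystander. Origin at its underside at the start.
- lemon_b: Lemon, 72x55x56, bystander. Origin at its underside at the start.
- garlic: Garlic bulb, 56x56x56, bystander. Origin under it.
- pinch_bowl: Small white bowl with dark dots, 100 in diameter, 46 high, bystander. Origin under it.
- tomato_tin: Small food tin with a white label, 57 in diameter, 72 high, bystander. Origin under it.
- teaspoon: Steel teaspoon 139x28x13, bystander. Origin under its middle.
- jam_jar: Jam jar with a yellow lid, 71 in diameter, 110 high, bystander. Origin under it.

How it is judged:
By the outcome, as a careful person would: the job done as asked, in the order asked, and still so for the second after the job is handed in, while the arm keeps its last pose, push and grip.
It also fails if it takes over 51 s, if anything falls off the work surface, if the arm or the gripper's body presses on something with over 40 N, if the wrist force passes 120 N, or if a joint passes its speed limit or range.

ROBOT

A 6-joint arm with a two-finger parallel gripper is mounted at the origin on a cart in front of the work surface, level with it; the furniture and walls round the work are solid. World frame = base frame: x ahead of the robot, y to its left, z up, the work surface at z = 0. Lengths are in m, angles in rad, forces in N, time in s.
With the tool pointing down it reaches from about 0.35 to 0.775 m from the base axis. Payload 7.3 kg.
Tool frame: the origin (TCP) lies midway between the tips of the shut fingers; the grasp point (between the pads) lies 19 mm behind it (robot.tcp_to_grasp is the distance from the TCP to the grasp point, in m); z points along the fingers, y is the line along which they close (so a half turn about z gives the same grasp; the last joint's range is limited). The gripper opens to 92 mm and grips with 3 to 60 N. Pads are 19 mm wide; open, the fingers measure 130 mm over their backs; the gripper's body (75 mm by 190 mm) begins 47 mm behind the grasp point.
Start: joints at [1.08, 0.342, 1.524, -0, 1.275, -0.146], TCP at [0.177, 0.494, 0.227] pointing down, gripper open.
Joint ranges: [-2.53, 2.53], [-0.77, 2.02], [0.04, 2.7], [-1, 4.14], [0.28, 2.66], [-3.11, 3.11]. Speed limits (rad/s): [2.57, 2.57, 3.14, 3.14, 3.14, 3.14].

INTERFACE

Orientations are given as [roll, pitch, yaw] about the fixed x, y, z axes, in that order (R = Rz(yaw) Ry(pitch) Rx(roll)).
In Python, from cell import readout, cams, ticket, robot gives the robot as it stands. The module is installed in compiled form; this text tells all that it offers.
- The arm moves only by the tool jog_arm, never from a script. Its argument "plan" is a list of rows, each a list of 5 numbers: the shift along the world's x, y, z each as a share of 0.08 m, from -1 to 1, then the turn about the world's z as a share of 90 degrees, from -1 to 1, then the opening, from -1 (shut) to 1 (fully open). A call has 1 to 12 rows; each row is the pose to reach, as a shift and turn from the pose commanded when the call began; what a row does not reach only later rows make up. A row lasts 1/10 s, in which the tool goes at most 50 mm and 8.59 degrees, less where a joint would pass 70% of its speed; a pose out of reach is approached as far as the arm can. A call with a number of a shift or a turn outside -1 to 1 is refused whole. A call with a gripper value outside its range is refused whole. The fingers move at their own pace and stop on an object; "squeeze" is the grip in N (left out, the last holds). Time passes only in rows, so rows that repeat a pose let the fingers close. It gives the time, the measured TCP pose, the force, the opening and the grip force at its end, in the units of the state.
- readout.observe(): the state, without advancing time (a new reading comes with each control period).
- cams.read_camera(name): name is "scene" or "side" or "wrist"; returns the picture (420x560x3 uint8, blue, green, red); there is no depth.
- cams.calibration(name): a dict with "K" (3x3 intrinsics, pixels), "world_from_camera" (4x4, takes a point from camera to world coordinates). Camera axes: x right, y down, z forward; pixel columns grow to the right and rows downward; lengths in m; the calibration is good to about 2 mm. A picture is of the moment at which its call begins: read the wrist's pose just before it. calibration takes no time and is no camera call; for the wrist camera it gives the pose at the moment of the call.
- ticket.hand_in(): hands the job in; it is judged then, once.
The state is a dict: "time": time; "qpos": joint angles; "qvel": joint speeds; "joint_efforts": joint torques, N m; "tool_pos": TCP position; "tool_rot": TCP orientation; "contact_force": force on the tool from outside, world axes, zero at the start; "torque": the same for the moment, N m; "opening": finger opening in m; "grip_force": force on a finger pad.
Only numpy, scipy, OpenCV 4.12 (cv2) and the standard library are available. Lean on these libraries where they do the work, as an engineer would, in place of code of your own. Each camera call takes 0.05 s, during which the arm holds its last target. There are 200 camera calls.

## Working session

There is one attempt and no reset: what is moved stays moved. The work goes in short steps, Python scripts to look and compute and a tool call to move; the robot and the scene stay as the last step left them, time stands still between calls to the robot, and variables do not carry over. Pictures are saved under pics/ and viewed, at most 10 in all, crops included, and the job is handed in when it is done.

Besides the shell and the picture viewer there is one more tool, called after "Emit:" by a JSON object that holds its "method" and its "body". jog_arm: Moves the arm, as the interface text tells. Shift numbers are shares of 0.08 m and turn numbers shares of 90 degrees, none past 1 either way. Its arguments: {"type":"object","properties":{"plan":{"type":"array"},"squeeze":{"type":"number"}},"required":["plan"]}

```bash
mkdir -p pics; cat > h.py <<'E'
import numpy as np, cv2
from cell import readout, cams, ticket, robot
def cal(n):
    c=cams.calibration(n); return np.array(c["K"]),np.array(c["world_from_camera"])
def ray(n,uv,c=None):
    K,T=c or cal(n); d=T[:3,:3]@np.linalg.solve(K,[uv[0],uv[1],1.]); return T[:3,3],d/np.linalg.norm(d)
def onz(n,uv,z,c=None):
    o,d=ray(n,uv,c); return o+d*(z-o[2])/d[2]
def proj(n,P,c=None):
    K,T=c or cal(n); p=K@(np.linalg.inv(T)@np.append(P,1))[:3]; return p[:2]/p[2]
def tri(*r):
    A=sum(np.eye(3)-np.outer(d,d) for o,d in r); b=sum((np.eye(3)-np.outer(d,d))@o for o,d in r)
    X=np.linalg.solve(A,b); return X,[np.linalg.norm(np.cross(X-o,d)) for o,d in r]
E
python3 - <<'E'
from h import *
np.set_printoptions(precision=3,suppress=True)
print(readout.observe()); print([a for a in dir(robot) if a[0]!='_'])
for n in("scene","side","wrist"):
    im=cams.read_camera(n); cv2.imwrite(f"pics/{n}0.png",im); K,T=cal(n); print(n,K[0,0],T)
E
```

```text
{'time': 0.0, 'qpos': array([ 1.08 ,  0.343,  1.525,  0.   ,  1.275, -0.146]), 'qvel': array([-0.001,  0.001, -0.   , -0.   , -0.001, -0.   ]), 'joint_efforts': array([ -0.   , -43.124, -24.422,   0.072,   0.056,  -0.   ]), 'tool_pos': array([0.177, 0.494, 0.226]), 'tool_rot': array([-3.14 , -0.   ,  2.797]), 'contact_force': array([-0.412,  0.04 , -0.626]), 'torque': array([-0.055, -0.025, -0.015]), 'grip_force': 0.0, 'opening': 0.09199644292860497}
['IKError', 'tcp_to_grasp']
scene 489.9513009174045 [[ 0.594 -0.363  0.718 -0.72 ]
 [-0.804 -0.247  0.54  -0.948]
 [-0.019 -0.898 -0.439  0.872]
 [ 0.     0.     0.     1.   ]]
side 437.8703374337184 [[ 0.799 -0.336  0.498 -0.198]
 [-0.6   -0.421  0.68  -0.982]
 [-0.018 -0.842 -0.539  0.898]
 [ 0.     0.     0.     1.   ]]
wrist 365.2437222941181 [[ 0.339  0.903  0.264  0.105]
 [ 0.941 -0.325 -0.098  0.52 ]
 [-0.002  0.281 -0.96   0.386]
 [ 0.     0.     0.     1.   ]]
```

View pics/scene0.png

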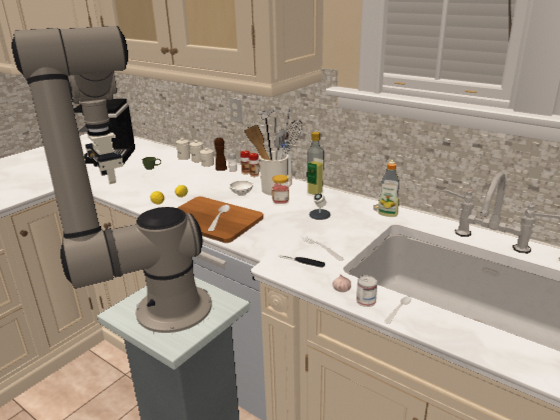

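View pics/side0.png

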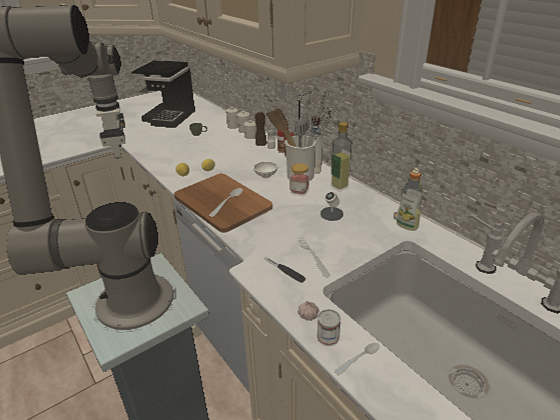

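Scene: spoon on the board with its bowl at (223,209), fork (303–343, 238–258) with tines at left, peeler (279–325, 257–266), inspection camera at (319,207). Side: spoon bowl at (235,191), fork (300–328, 240–275), peeler (265–305, 260–281), camera (332,205). Next I'll enlarge these areas.

```bash
python3 - <<'E'
from h import *
a=cv2.imread("pics/scene0.png")[185:275,170:350]; b=cv2.imread("pics/side0.png")[165:290,170:350]
f=4
cv2.imwrite("pics/c1.png",cv2.resize(a,None,fx=4.4,fy=4.4,interpolation=cv2.INTER_CUBIC))
cv2.imwrite("pics/c2.png",cv2.resize(b,None,fx=4.4,fy=4.4,interpolation=cv2.INTER_CUBIC))
E
```

```text
(no output)
```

View pics/c1.png

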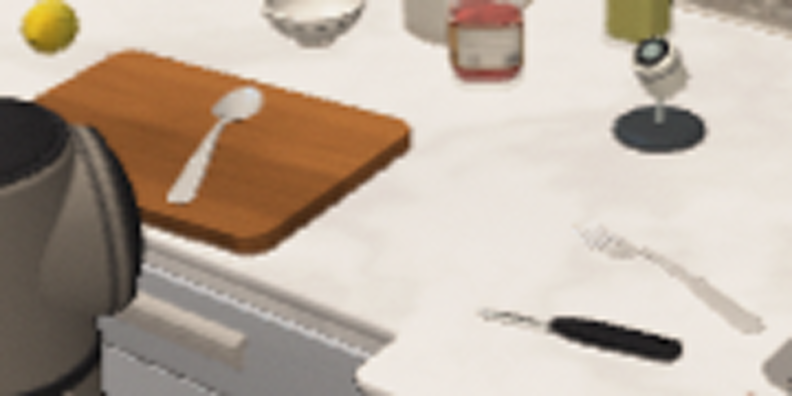

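View pics/c2.png

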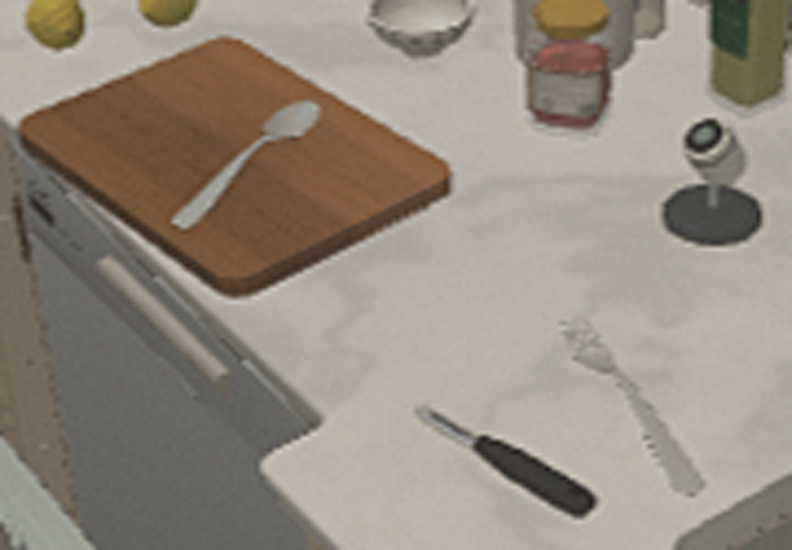

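Crop 1 (scene): fork ends (578,226) and (760,327), peeler (480,314)–(680,350), spoon (178,202)–(262,92), lens (652,50), foot (660,129). Crop 2 (side): fork (567,320)–(695,492), peeler (418,410)–(592,508), spoon (180,225)–(318,107), lens (705,135), foot (712,214). Now I'll triangulate them.

```bash
python3 - <<'E'
from h import *
np.set_printoptions(precision=3,suppress=True)
pts=dict(tines=((578,226),(567,320)),forkend=((760,327),(695,492)),blade=((480,314),(418,410)),pend=((680,350),(592,508)),
bowl=((262,92),(318,107)),send=((178,202),(180,225)),lens=((652,50),(705,135)),foot=((660,129),(712,214)),
bcornR=((410,125),(450,170)),forkmid=((672,266),(622,380)))
a,b=cal("scene"),cal("side"); P={}
for k,(u,v) in pts.items():
    u=np.array(u)/4.4+[169.6,184.6]; v=np.array(v)/4.4+[169.6,164.6]
    X,e=tri(ray("scene",u,a),ray("side",v,b)); P[k]=X
    print(k,X,np.round(e,4), np.hypot(X[0],X[1]))
for i,j in(("forkend","tines"),("blade","pend"),("send","bowl"),("foot","lens")):
    d=P[j]-P[i]; print(i,j,"len",np.linalg.norm(d),"mid",(P[i]+P[j])/2,"yaw",np.degrees(np.arctan2(d[1],d[0])))
E
```

```text
tines [ 0.549 -0.065  0.004] [0.002 0.002] 0.5525335320890716
forkend [ 0.494 -0.27   0.006] [0.003 0.003] 0.5626189990893075
blade [ 0.401 -0.075 -0.002] [0.002 0.002] 0.40803251700137777
pend [ 0.425 -0.242  0.012] [0.003 0.003] 0.48954873468932986
bowl [0.546 0.279 0.034] [0.001 0.001] 0.6131195757994535
send [0.368 0.211 0.022] [0.002 0.002] 0.4238897833677516
lens [ 0.724 -0.023  0.084] [0.003 0.003] 0.7243843572909943
foot [ 0.735 -0.025  0.004] [0.002 0.002] 0.7349633308931859
bcornR [0.59  0.144 0.02 ] [0.002 0.002] 0.6070249719210292
forkmid [ 0.515 -0.173  0.024] [0.004 0.004] 0.5429977283326728
forkend tines len 0.2124807537335067 mid [ 0.521 -0.167  0.005] yaw 74.99208813534905
blade pend len 0.16962132410969227 mid [ 0.413 -0.159  0.005] yaw -81.75884665799661
send bowl len 0.1912188828481981 mid [0.457 0.245 0.028] yaw 20.94081516350198
foot lens len 0.0810880925898644 mid [ 0.729 -0.024  0.044] yaw 167.05367007033988
```

Emit:
{"method": "jog_arm", "body": {"plan": [[1, -1, 0.2, -0.24, 1], [1, -1, 0.2, -0.24, 1], [1, -1, 0.2, -0.24, 1]]}}

```text
time: 0.45
tool_pos: [0.2597, 0.4118, 0.2431]
tool_rot: [3.141, 0.001, 2.412]
contact_force: [0.3, 0.1, -0.5]
opening: 0.0917
grip_force: 0.0
```

Emit:
{"method": "jog_arm", "body": {"plan": [[1, -1, 0, -0.24, 1], [1, -1, 0, -0.24, 1], [1, -1, 0, -0.24, 1]]}}

```text
time: 0.75
tool_pos: [0.34, 0.3312, 0.2426]
tool_rot: [3.141, 0.001, 2.034]
contact_force: [-0.1, 0.6, 0.4]
opening: 0.0919
grip_force: 0.0
```

Emit:
{"method": "jog_arm", "body": {"plan": [[1, -1, 0, -0.24, 1], [1, -1, 0, -0.24, 1], [1, -1, 0, -0.24, 1]]}}

```text
time: 1.05
tool_pos: [0.4201, 0.251, 0.2424]
tool_rot: [3.141, 0.001, 1.657]
contact_force: [-1.0, 0.4, -0.6]
opening: 0.0916
grip_force: 0.0
```

Emit:
{"method": "jog_arm", "body": {"plan": [[1, -1, 0, -0.23, 1], [1, -1, 0, -0.23, 1], [1, -1, 0, -0.23, 1]]}}

```text
time: 1.35
tool_pos: [0.5001, 0.1707, 0.2422]
tool_rot: [3.141, 0.001, 1.296]
contact_force: [0.1, 0.4, -0.2]
opening: 0.0915
grip_force: 0.0
```

Emit:
{"method": "jog_arm", "body": {"plan": [[0, -1, 0, 0, 1], [0, -1, 0, 0, 1]]}}

```text
time: 1.55
tool_pos: [0.4974, 0.0919, 0.2421]
tool_rot: [-3.141, 0.001, 1.304]
contact_force: [-0.4, -0.9, -0.4]
opening: 0.0916
grip_force: 0.0
```

Emit:
{"method": "jog_arm", "body": {"plan": [[0, -1, 0, 0, 1], [0, -1, 0, 0, 1], [0, -1, 0, 0, 1], [0, -1, 0, 0, 1]]}}

```text
time: 1.95
tool_pos: [0.4973, 0.0139, 0.2426]
tool_rot: [-3.141, -0.0, 1.303]
contact_force: [0.3, 0.6, -0.0]
opening: 0.0917
grip_force: 0.0
```

```bash
cat > snap.py <<'E'
import sys; from h import *
c=cal("wrist"); im=cams.read_camera("wrist"); n=sys.argv[1]
cv2.imwrite(f"pics/{n}.png",im); np.savez(f"pics/{n}.npz",K=c[0],T=c[1])
E
python3 snap.py w1
```

Emit:
{"method": "jog_arm", "body": {"plan": [[0, -1, 0, 0, 1], [0, -1, 0, 0, 1]]}}

```text
time: 2.2
tool_pos: [0.4976, -0.0657, 0.2427]
tool_rot: [3.141, 0.0, 1.308]
contact_force: [-0.1, 1.0, 0.9]
opening: 0.0918
grip_force: 0.0
```

Emit:
{"method": "jog_arm", "body": {"plan": [[0, -1, 0, 0, 1], [0, -1, 0, 0, 1], [0, -1, 0, 0, 1], [0, -1, 0, 0, 1]]}}

```text
time: 2.6
tool_pos: [0.4976, -0.1448, 0.2425]
tool_rot: [-3.141, -0.001, 1.305]
contact_force: [-0.5, 0.8, 1.1]
opening: 0.092
grip_force: 0.0
```

```bash
python3 snap.py w2
```

```text
(no output)
```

View pics/w1.png

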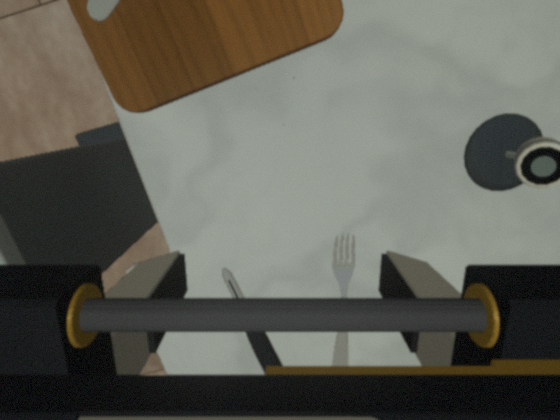

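View pics/w2.png

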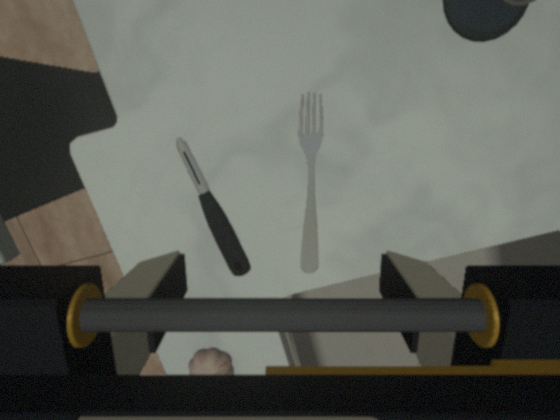

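w1 shows the lens at (543,165) with the foot centred at (502,152). w2 shows the fork from (311,94) to (310,272), and the peeler from (182,138) to (239,275).

```bash
python3 - <<'E'
from h import *
np.set_printoptions(precision=3,suppress=True)
def L(n): z=np.load(f"pics/{n}.npz"); return z["K"],z["T"]
w1,w2=L("w1"),L("w2"); a,b=cal("scene"),cal("side")
S=lambda u:ray("scene",np.array(u)/4.4+[169.6,184.6],a); D=lambda v:ray("side",np.array(v)/4.4+[169.6,164.6],b)
P={}
for k,u,v,w,c in (("tines",(578,226),(567,320),(311,94),w2),("forkend",(760,327),(695,492),(310,272),w2),("blade",(480,314),(418,410),(182,138),w2),("pend",(680,350),(592,508),(239,275),w2),("lens",(652,50),(705,135),(543,165),w1),("foot",(660,129),(712,214),(502,152),w1)):
    X,e=tri(S(u),D(v),ray("",w,c)); P[k]=X; z=dict(lens=.084,foot=.004).get(k,.006)
    print(k,X,np.round(e,4),"onplane",onz("",w,z,c))
    P[k+"p"]=onz("",w,z,c)
for i,j in(("forkend","tines"),("blade","pend"),("foot","lens")):
  for s in("","p"):
    d=P[j+s]-P[i+s]; print(i,j,s,np.linalg.norm(d),(P[i+s]+P[j+s])/2,np.degrees(np.arctan2(d[1],d[0])))
print(readout.observe()["tool_pos"],readout.observe()["qpos"])
E
```

```text
tines [ 0.547 -0.068  0.006] [0.002 0.001 0.002] onplane [ 0.548 -0.069  0.006]
forkend [ 0.498 -0.267  0.003] [0.003 0.003 0.001] onplane [ 0.498 -0.264  0.006]
blade [ 0.401 -0.076 -0.002] [0.002 0.001 0.001] onplane [ 0.404 -0.076  0.006]
pend [ 0.42  -0.244  0.015] [0.002 0.005 0.004] onplane [ 0.415 -0.246  0.006]
lens [ 0.724 -0.023  0.084] [0.003 0.003 0.001] onplane [ 0.723 -0.022  0.084]
foot [ 0.734 -0.025  0.003] [0.002 0.002 0.001] onplane [ 0.733 -0.024  0.004]
forkend tines  0.20467478480703316 [ 0.522 -0.167  0.004] 76.16595394109088
forkend tines p 0.20132790459236533 [ 0.523 -0.167  0.006] 75.60505214892807
blade pend  0.17055865134517206 [ 0.411 -0.16   0.006] -83.53582967448718
blade pend p 0.16986035551420697 [ 0.41  -0.161  0.006] -86.2688812945281
foot lens  0.0815377465678724 [ 0.729 -0.024  0.043] 169.94617184006742
foot lens p 0.08062479743693679 [ 0.728 -0.023  0.044] 171.9944100729535
[ 0.498 -0.144  0.243] [-0.431  0.317  1.515  0.001  1.31  -0.166]
```

Emit:
{"method": "jog_arm", "body": {"plan": [[0.31, -0.29, -0.5, 0.01, 0.2], [0.31, -0.29, -1, 0.01, 0.2]]}}

```text
time: 2.85
tool_pos: [0.5255, -0.1692, 0.1634]
tool_rot: [3.135, 0.001, 1.323]
contact_force: [0.6, 0.5, -1.4]
opening: 0.0801
grip_force: 0.0
```

Emit:
{"method": "jog_arm", "body": {"plan": [[0, 0, -0.5, 0, 0.2], [0, 0, -0.8, 0, 0.2], [0, 0, -1, 0, 0.2], [0, 0, -1, 0, 0.2], [0, 0, -1, 0, 0.2]]}}

```text
time: 3.35
tool_pos: [0.5228, -0.1678, 0.0833]
tool_rot: [3.141, -0.0, 1.322]
contact_force: [-0.5, 0.3, 0.1]
opening: 0.055
grip_force: 0.0
```

```bash
python3 snap.py w3; python3 - <<'E'
from h import *
np.set_printoptions(precision=4,suppress=True)
s=readout.observe(); print(s["tool_pos"],s["tool_rot"])
# fork's contact with grasp axis: project grasp line
c=cal("wrist"); print(proj("",[0.5225,-0.167,0.008],c),proj("",s["tool_pos"],c))
E
```

```text
[ 0.5231 -0.1683  0.0838] [3.1399 0.0002 1.3218]
[281.955  219.5866] [283.7157 269.9556]
```

View pics/w3.png

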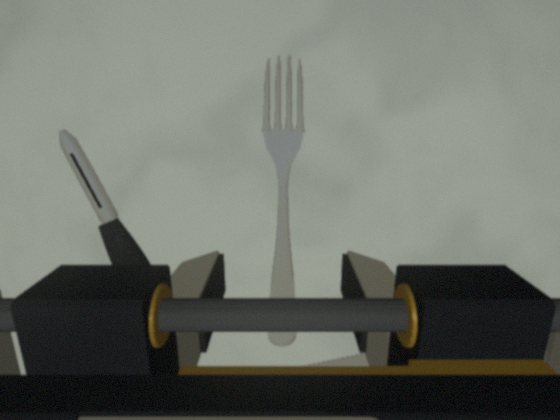

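The fork runs from (284,57) to (282,343), centred between the fingers, so I'll descend and grip it.

Emit:
{"method": "jog_arm", "body": {"plan": [[0, 0, -0.5, 0, 0.2], [0, 0, -0.8, 0, 0.2], [0, 0, -0.97, 0, 0.2], [0, 0, -0.97, 0, 0.2]]}}

```text
time: 3.8
tool_pos: [0.5219, -0.1686, 0.0046]
tool_rot: [-3.14, -0.0, 1.321]
contact_force: [-0.1, 0.8, -0.5]
opening: 0.055
grip_force: 0.0
```

Emit:
{"method": "jog_arm", "body": {"plan": [[0, 0, 0, 0, -1], [0, 0, 0, 0, -1], [0, 0, 0, 0, -1], [0, 0, 0, 0, -1], [0, 0, 0, 0, -1]], "squeeze": 20}}

```text
time: 4.3
tool_pos: [0.5224, -0.1692, 0.0056]
tool_rot: [3.141, 0.0, 1.32]
contact_force: [0.5, 0.5, -0.0]
opening: 0.0202
grip_force: 17.0
```

Emit:
{"method": "jog_arm", "body": {"plan": [[0, 0, 0.5, 0, -1], [0, 0, 1, 0, -1], [0, 0, 1, 0, -1]]}}

```text
time: 4.6
tool_pos: [0.5253, -0.1705, 0.0903]
tool_rot: [3.132, 0.002, 1.32]
contact_force: [0.4, -0.4, 0.3]
opening: 0.0202
grip_force: 16.9
```

Emit:
{"method": "jog_arm", "body": {"plan": [[0, 0.5, 1, -0.1, -1], [0, 1, 1, -0.15, -1], [0, 1, 1, -0.15, -1]]}}

```text
time: 4.9
tool_pos: [0.5229, -0.0868, 0.1675]
tool_rot: [3.138, -0.002, 1.084]
contact_force: [0.6, -0.1, -1.0]
opening: 0.02
grip_force: 16.9
```

Emit:
{"method": "jog_arm", "body": {"plan": [[-0.2, 0.6, 0, -0.1, -1], [-0.2, 1, 0, -0.15, -1], [-0.2, 1, 0, -0.15, -1]]}}

```text
time: 5.2
tool_pos: [0.505, -0.0057, 0.1644]
tool_rot: [-3.14, 0.0, 0.852]
contact_force: [-0.4, -0.8, -0.0]
opening: 0.0198
grip_force: 16.9
```

Emit:
{"method": "jog_arm", "body": {"plan": [[-0.2, 0.6, 0, -0.1, -1], [-0.2, 1, 0, -0.15, -1], [-0.2, 1, 0, -0.15, -1]]}}

```text
time: 5.5
tool_pos: [0.4895, 0.0735, 0.1644]
tool_rot: [-3.14, 0.001, 0.616]
contact_force: [0.3, -0.2, 0.2]
opening: 0.0201
grip_force: 16.9
```

Emit:
{"method": "jog_arm", "body": {"plan": [[-0.2, 0.6, 0, -0.1, -1], [-0.2, 1, 0, -0.16, -1], [-0.2, 1, 0, -0.16, -1], [-0.2, 1, 0, -0.16, -1], [-0.2, 1, 0, -0.16, -1]]}}

```text
time: 6.0
tool_pos: [0.4746, 0.1495, 0.1647]
tool_rot: [3.141, 0.001, 0.364]
contact_force: [0.7, 1.0, -0.8]
opening: 0.02
grip_force: 16.9
```

```bash
python3 snap.py w4; python3 - <<'E'
from h import *
np.set_printoptions(precision=4,suppress=True)
s=readout.observe(); print(s["tool_pos"],s["tool_rot"])
c=cal("wrist"); print([proj("",p,c) for p in ([0.368,.211,.022],[.546,.279,.034],[.457,.245,.028])])
E
```

```text
[0.4746 0.1494 0.1648] [3.1412 0.0006 0.3624]
[array([178.2281, 279.4761]), array([151.7451,  51.525 ]), array([166.4303, 177.9276])]
```

View pics/w4.png

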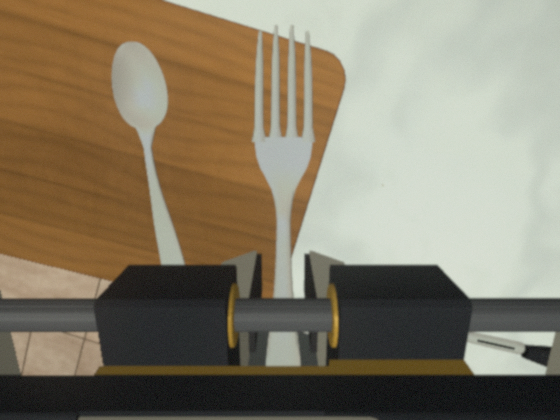

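The spoon's bowl tip is at (131,41), its neck at (147,135) and its handle around (172,262). The board's right edge runs from (343,95) to (300,240).

```bash
python3 - <<'E'
from h import *
np.set_printoptions(precision=4,suppress=True)
z=np.load("pics/w4.npz"); c=(z["K"],z["T"])
im=cv2.imread("pics/w4.png"); hsv=cv2.cvtColor(im,cv2.COLOR_BGR2HSV)
m=((hsv[...,1]<75)&(hsv[...,2]>90)).astype(np.uint8); m[:,:100]=0;m[:,200:]=0;m[262:]=0; m[:35]=0
n,l,st,ce=cv2.connectedComponentsWithStats(m); k=1+np.argmax(st[1:,4]); print(st[k]); ys,xs=np.where(l==k)
rows=[(xs[ys==r].mean(),r) for r in (ys.min(),60,90,130,160,200,230,255)]
W=np.array([onz("",p,.03 if p[1]<140 else .03,c) for p in rows]); print(W)
d=W[-1]-W[2]; print("yaw",np.degrees(np.arctan2(d[1],d[0]))+180)
u=-d[:2]/np.linalg.norm(d[:2]); tip=W[0][:2]; print("centre from tip",tip-u*.1005)
for p in ((343,95),(300,240),(20,255),(100,277)): print(p,onz("",p,.021,c))
s=readout.observe();f=[onz("",p,.168,c) for p in((284,28),(285,200))];print(f)
# two-view height of bowl tip: w4 with scene
print(tri(ray("",rows[0],c),ray("scene",(262/4.4+169.6,92/4.4+184.6)),ray("side",(318/4.4+169.6,107/4.4+164.6))))
E
```

```text
[ 112   42   73  220 5909]
[[0.5468 0.2961 0.03  ]
 [0.5356 0.291  0.03  ]
 [0.5161 0.2822 0.03  ]
 [0.4887 0.2703 0.03  ]
 [0.4667 0.2616 0.03  ]
 [0.4368 0.2464 0.03  ]
 [0.4133 0.2339 0.03  ]
 [0.3929 0.2228 0.03  ]]
yaw 25.716023299916714
centre from tip [0.4563 0.2525]
(343, 95) [0.5686 0.134  0.021 ]
(300, 240) [0.4427 0.1209 0.021 ]
(20, 255) [0.3405 0.3503 0.021 ]
(100, 277) [0.3445 0.2785 0.021 ]
[array([0.572, 0.186, 0.168]), array([0.5077, 0.1611, 0.168 ])]
(array([0.5507, 0.2906, 0.029 ]), [np.float64(0.006707346429493602), np.float64(0.0042668759005348965), np.float64(0.003425544749503308)])
```

Emit:
{"method": "jog_arm", "body": {"plan": [[0.06, 0.6, 0, 0.05, -1], [0.06, 0.6, -0.5, 0.054, -1], [0.06, 0.6, -0.9, 0.054, -1], [0.06, 0.6, -0.9, 0.054, -1]]}}

```text
time: 6.45
tool_pos: [0.4766, 0.1972, 0.0895]
tool_rot: [-3.14, 0.008, 0.447]
contact_force: [0.2, -0.3, 0.4]
opening: 0.0197
grip_force: 16.9
```

Emit:
{"method": "jog_arm", "body": {"plan": [[0, 0, -0.4, 0, -1], [0, 0, -0.65, 0, -1], [0, 0, -0.75, 0, -1], [0, 0, -0.8, 0, -1], [0, 0, -0.8, 0, -1]]}}

```text
time: 6.95
tool_pos: [0.4799, 0.1987, 0.03]
tool_rot: [3.141, -0.001, 0.446]
contact_force: [0.6, -0.1, 0.3]
opening: 0.02
grip_force: 16.9
```

Emit:
{"method": "jog_arm", "body": {"plan": [[0, 0, -0.015, 0, -1], [0, 0, -0.03, 0, -1], [0, 0, -0.03, 0, -1]]}}

```text
time: 7.25
tool_pos: [0.4793, 0.199, 0.0272]
tool_rot: [3.141, -0.001, 0.447]
contact_force: [0.2, -0.1, -0.8]
opening: 0.0198
grip_force: 16.9
```

Emit:
{"method": "jog_arm", "body": {"plan": [[0, 0, 0, 0, -0.2], [0, 0, 0, 0, -0.2], [0, 0, 0, 0, -0.2], [0, 0, 0.1, 0, -0.2], [0, 0, 0.4, 0, -0.2], [0, 0, 1, 0, -0.2], [0, 0, 1, 0, -0.2]]}}

```text
time: 7.95
tool_pos: [0.4826, 0.1999, 0.1126]
tool_rot: [3.139, -0.011, 0.447]
contact_force: [0.0, 0.5, -0.1]
opening: 0.0372
grip_force: 0.0
```

Emit:
{"method": "jog_arm", "body": {"plan": [[0, 0, 0.6, 0, 0.2], [0, 0, 1, 0, 0.2], [0, 0, 1, 0, 0.2], [0, 0, 1, 0, 0.2]]}}

```text
time: 8.35
tool_pos: [0.4791, 0.1989, 0.1872]
tool_rot: [3.141, -0.001, 0.447]
contact_force: [-0.3, -0.3, -0.7]
opening: 0.055
grip_force: 0.0
```

```bash
python3 snap.py w5
```

```text
(no output)
```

View pics/w5.png

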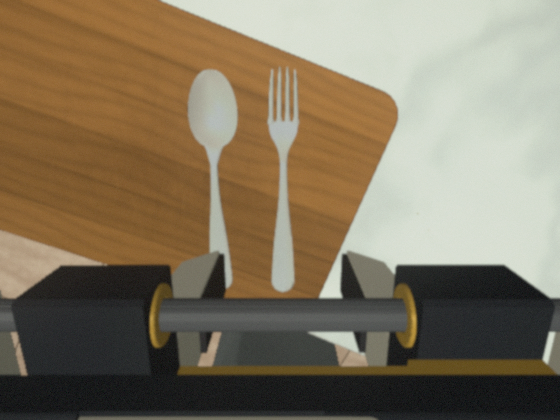

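The fork lies at (283,67)–(283,291) beside the spoon at (212,69)–(222,285), parallel, level and not touching. Next is the peeler.

Emit:
{"method": "jog_arm", "body": {"plan": [[-0.17, -0.5, 0, 0.08, 0.2], [-0.17, -0.9, 0, 0.154, 0.2], [-0.17, -0.9, 0, 0.154, 0.2]]}}

```text
time: 8.7
tool_pos: [0.4642, 0.1242, 0.1851]
tool_rot: [-3.14, 0.004, 0.689]
contact_force: [0.8, 0.4, -0.4]
opening: 0.0552
grip_force: 0.0
```

Emit:
{"method": "jog_arm", "body": {"plan": [[-0.17, -0.6, 0, 0.1, 0.2], [-0.17, -0.9, 0, 0.154, 0.2], [-0.17, -0.9, 0, 0.154, 0.2]]}}

```text
time: 9.0
tool_pos: [0.4511, 0.053, 0.1856]
tool_rot: [-3.14, 0.002, 0.929]
contact_force: [0.1, 0.0, -0.4]
opening: 0.0548
grip_force: 0.0
```

Emit:
{"method": "jog_arm", "body": {"plan": [[-0.17, -0.6, 0, 0.1, 0.2], [-0.17, -0.9, 0, 0.154, 0.2], [-0.17, -0.9, 0, 0.154, 0.2]]}}

```text
time: 9.3
tool_pos: [0.438, -0.0187, 0.1859]
tool_rot: [-3.14, 0.001, 1.171]
contact_force: [1.1, 0.2, 0.2]
opening: 0.0551
grip_force: 0.0
```

Emit:
{"method": "jog_arm", "body": {"plan": [[-0.17, -0.6, 0, 0.1, 0.2], [-0.17, -0.9, 0, 0.154, 0.2], [-0.17, -0.9, 0, 0.154, 0.2]]}}

```text
time: 9.6
tool_pos: [0.4248, -0.0905, 0.1861]
tool_rot: [-3.141, 0.0, 1.412]
contact_force: [-0.8, 0.5, -0.2]
opening: 0.0551
grip_force: 0.0
```

Emit:
{"method": "jog_arm", "body": {"plan": [[-0.17, -0.6, 0, 0.1, 0.2], [-0.17, -0.9, 0, 0.154, 0.2], [-0.17, -0.9, 0, 0.154, 0.2], [-0.17, -0.9, 0, 0.154, 0.2], [-0.17, -0.9, 0, 0.154, 0.2]]}}

```text
time: 10.1
tool_pos: [0.4113, -0.1594, 0.1864]
tool_rot: [-3.141, -0.001, 1.654]
contact_force: [-0.2, 0.7, -1.4]
opening: 0.0551
grip_force: 0.0
```

```bash
python3 snap.py w6; python3 - <<'E'
from h import *
np.set_printoptions(precision=4,suppress=True)
z=np.load("pics/w6.npz"); c=(z["K"],z["T"]); im=cv2.imread("pics/w6.png"); s=readout.observe(); print(s["tool_pos"],s["tool_rot"][2],s["qpos"])
hsv=cv2.cvtColor(im,cv2.COLOR_BGR2HSV); bg=cv2.medianBlur(hsv[...,2],5)
dark=(bg<75).astype(np.uint8); dark[262:]=0
n,l,st,ce=cv2.connectedComponentsWithStats(dark)
for k in range(1,n):
  if st[k,4]>200:
    ys,xs=np.where(l==k); print(st[k],ce[k]); R=[(xs[ys==r].mean(),r) for r in np.linspace(ys.min()+3,ys.max()-3,5).astype(int)]
    print(np.array([onz("",p,.013,c) for p in R]))
for p in([.404,-.076,.006],[.415,-.246,.006],[.411,-.16,.006]): print(proj("",p,c))
E
```

```text
[ 0.4113 -0.1595  0.1865] 1.65553807878342 [-0.5444  0.2308  1.803   0.0006  1.1086 -0.6294]
[    0     0   210   162 20572] [86.7754 55.1723]
[[ 0.2515 -0.0167  0.013 ]
 [ 0.2515 -0.0452  0.013 ]
 [ 0.2207 -0.0785  0.013 ]
 [ 0.2359 -0.1099  0.013 ]
 [ 0.1671 -0.1502  0.013 ]]
[ 273  167   26   95 2025] [284.5294 217.4914]
[[ 0.4079 -0.1413  0.013 ]
 [ 0.411  -0.1619  0.013 ]
 [ 0.4137 -0.1832  0.013 ]
 [ 0.417  -0.2053  0.013 ]
 [ 0.4204 -0.2281  0.013 ]]
[283.1879  95.5107]
[280.1453 270.964 ]
[283.2174 188.388 ]
```

View pics/w6.png

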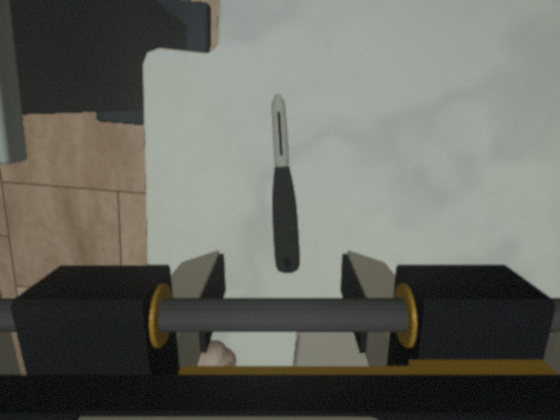

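The peeler runs from (279,95) to (288,271), centred between the fingers and about 3° off the tool's yaw. I'll descend and grip it.

Emit:
{"method": "jog_arm", "body": {"plan": [[0, 0, -0.5, 0.035, 0.2], [0, 0, -1, 0.035, 0.2]]}}

```text
time: 10.35
tool_pos: [0.4122, -0.1603, 0.1068]
tool_rot: [3.138, 0.002, 1.713]
contact_force: [0.5, -0.2, -0.2]
opening: 0.055
grip_force: 0.0
```

Emit:
{"method": "jog_arm", "body": {"plan": [[0, 0, -0.5, 0, 0.2], [0, 0, -0.8, 0, 0.2], [0, 0, -1, 0, 0.2], [0, 0, -1, 0, 0.2]]}}

```text
time: 10.75
tool_pos: [0.41, -0.1592, 0.025]
tool_rot: [-3.138, -0.003, 1.711]
contact_force: [0.6, -0.5, -0.5]
opening: 0.0549
grip_force: 0.0
```

Emit:
{"method": "jog_arm", "body": {"plan": [[0, 0, -0.15, 0, 0.2], [0, 0, -0.26, 0, 0.2], [0, 0, -0.26, 0, 0.2], [0, 0, -0.26, 0, -1], [0, 0, -0.26, 0, -1], [0, 0, -0.26, 0, -1], [0, 0, -0.26, 0, -1], [0, 0, -0.26, 0, -1]], "squeeze": 40}}

```text
time: 11.55
tool_pos: [0.4112, -0.1612, 0.0062]
tool_rot: [3.141, 0.0, 1.711]
contact_force: [-0.1, -0.5, 3.2]
opening: 0.0247
grip_force: 40.0
```

Emit:
{"method": "jog_arm", "body": {"plan": [[0, 0, 0.5, 0, -1], [0, 0, 1, 0, -1], [0, 0, 1, 0, -1]]}}

```text
time: 11.85
tool_pos: [0.4136, -0.1625, 0.0899]
tool_rot: [3.135, 0.005, 1.711]
contact_force: [0.2, -0.3, -1.0]
opening: 0.0243
grip_force: 40.0
```

Emit:
{"method": "jog_arm", "body": {"plan": [[0, 0, 0.6, 0, -1], [0, 0, 1, 0, -1], [0, 0, 1, 0, -1], [0, 0, 1, 0, -1]]}}

```text
time: 12.25
tool_pos: [0.4109, -0.161, 0.1656]
tool_rot: [3.141, 0.0, 1.711]
contact_force: [-0.2, 0.2, -1.3]
opening: 0.0245
grip_force: 40.0
```

The peeler is held. This interface only shifts and yaws the tool, so a 30° tilt can only come from the arm's behaviour at its reach limit. I'll test that in the free air to the robot's right.

Emit:
{"method": "jog_arm", "body": {"plan": [[-0.2, -0.4, 0.6, -0.08, -1], [-0.45, -1, 1, -0.15, -1], [-0.45, -1, 1, -0.15, -1]]}}

```text
time: 12.55
tool_pos: [0.3744, -0.2435, 0.2465]
tool_rot: [3.141, 0.001, 1.472]
contact_force: [-0.2, -0.6, -0.3]
opening: 0.0246
grip_force: 40.0
```

Emit:
{"method": "jog_arm", "body": {"plan": [[-0.2, -0.5, 0.6, -0.08, -1], [-0.45, -1, 1, -0.15, -1], [-0.45, -1, 1, -0.15, -1]]}}

```text
time: 12.85
tool_pos: [0.3381, -0.324, 0.3265]
tool_rot: [3.141, 0.001, 1.235]
contact_force: [-0.0, -0.3, -1.4]
opening: 0.0247
grip_force: 40.0
```

Emit:
{"method": "jog_arm", "body": {"plan": [[-0.25, -0.6, 0, -0.08, -1], [-0.45, -1, 0, -0.15, -1], [-0.45, -1, 0, -0.15, -1]]}}

```text
time: 13.15
tool_pos: [0.3007, -0.4042, 0.3227]
tool_rot: [-3.137, -0.001, 0.997]
contact_force: [-0.2, 1.0, -0.9]
opening: 0.0245
grip_force: 40.0
```

Emit:
{"method": "jog_arm", "body": {"plan": [[-0.25, -0.6, 0, -0.08, -1], [-0.45, -1, 0, -0.15, -1], [-0.45, -1, 0, -0.15, -1]]}}

```text
time: 13.45
tool_pos: [0.2651, -0.4835, 0.3226]
tool_rot: [-3.137, -0.001, 0.764]
contact_force: [0.2, 0.2, 0.1]
opening: 0.0248
grip_force: 40.0
```

Emit:
{"method": "jog_arm", "body": {"plan": [[-0.25, -0.6, 0, -0.08, -1], [-0.45, -1, 0, -0.15, -1], [-0.45, -1, 0, -0.15, -1]]}}

```text
time: 13.75
tool_pos: [0.2293, -0.5631, 0.3225]
tool_rot: [-3.137, -0.0, 0.529]
contact_force: [-0.4, 1.1, -1.3]
opening: 0.0242
grip_force: 40.0
```

Emit:
{"method": "jog_arm", "body": {"plan": [[-0.25, -0.6, 0, -0.08, -1], [-0.45, -1, 0, -0.15, -1], [-0.45, -1, 0, -0.15, -1]]}}

```text
time: 14.05
tool_pos: [0.1935, -0.6428, 0.3218]
tool_rot: [-3.137, 0.0, 0.294]
contact_force: [-1.1, 1.3, -1.4]
opening: 0.0245
grip_force: 40.0
```

Emit:
{"method": "jog_arm", "body": {"plan": [[0.15, -0.5, 0, 0, -1], [0.3, -1, 0, 0, -1], [0.3, -1, 0, 0, -1], [0.3, -1, 0, 0, -1]]}}

```text
time: 14.45
tool_pos: [0.221, -0.7208, 0.3221]
tool_rot: [-3.136, -0.001, 0.302]
contact_force: [-0.4, -0.3, -1.1]
opening: 0.0246
grip_force: 40.0
```

Emit:
{"method": "jog_arm", "body": {"plan": [[0.15, -0.5, 0, 0, -1], [0.3, -1, 0, 0, -1], [0.3, -1, 0, 0, -1], [0.3, -1, 0, 0, -1]]}}

```text
time: 14.85
tool_pos: [0.2338, -0.7671, 0.3069]
tool_rot: [3.114, -0.0, 0.299]
contact_force: [0.2, 0.7, -0.6]
opening: 0.0248
grip_force: 40.0
```

```bash
python3 -c "
from h import *
np.set_printoptions(precision=4,suppress=True)
s=readout.observe();print(s['qpos'],s['tool_pos'],s['tool_rot'],s['time'])"
```

```text
[-1.3716  1.0295  0.0414  0.0034  2.0427 -0.0987] [ 0.2338 -0.7671  0.3069] [ 3.1135 -0.0002  0.2995] 14.85
```

The arm does trade tilt for reach at its limit, and in the direction I need (fingers outward). I'll push further.

Emit:
{"method": "jog_arm", "body": {"plan": [[0.15, -0.5, 0, 0, -1], [0.3, -1, 0, 0, -1], [0.3, -1, 0, 0, -1], [0.3, -1, 0, 0, -1]]}}

```text
time: 15.25
tool_pos: [0.2402, -0.7922, 0.2817]
tool_rot: [3.072, 0.0, 0.298]
contact_force: [-0.5, 0.2, -0.5]
opening: 0.0244
grip_force: 40.0
```

Emit:
{"method": "jog_arm", "body": {"plan": [[0.15, -0.5, 0, 0, -1], [0.3, -1, 0, 0, -1], [0.3, -1, 0, 0, -1], [0.3, -1, 0, 0, -1]]}}

```text
time: 15.65
tool_pos: [0.247, -0.8158, 0.2551]
tool_rot: [3.033, 0.0, 0.298]
contact_force: [-0.0, -0.1, -0.7]
opening: 0.0248
grip_force: 40.0
```

```bash
python3 -c "
from h import *
np.set_printoptions(precision=4,suppress=True)
s=readout.observe();print(s['qpos'],s['tool_pos'],s['tool_rot'],s['time'])"
```

```text
[-1.3704  1.0981  0.0372  0.0108  1.8986 -0.0932] [ 0.247  -0.8158  0.2551] [3.0334 0.0003 0.2977] 15.65
```

Tilt accumulates from call to call. I'll push along the arm's line (outward and up) so that more of the shift goes into tilt.

Emit:
{"method": "jog_arm", "body": {"plan": [[0.3, -1, 0.5, 0, -1], [0.3, -1, 0.5, 0, -1], [0.3, -1, 0.5, 0, -1]]}}

```text
time: 15.95
tool_pos: [0.2499, -0.826, 0.2648]
tool_rot: [2.989, 0.001, 0.298]
contact_force: [-0.4, 0.3, -1.0]
opening: 0.024
grip_force: 40.0
```

Emit:
{"method": "jog_arm", "body": {"plan": [[0.3, -1, 0.8, 0, -1], [0.3, -1, 0.8, 0, -1], [0.3, -1, 0.8, 0, -1]]}}

```text
time: 16.25
tool_pos: [0.2506, -0.8287, 0.2892]
tool_rot: [2.948, 0.001, 0.298]
contact_force: [0.2, -0.6, -0.5]
opening: 0.0248
grip_force: 40.0
```

Emit:
{"method": "jog_arm", "body": {"plan": [[0.3, -1, 0.5, 0, -1], [0.3, -1, 0.5, 0, -1], [0.3, -1, 0.5, 0, -1], [0.3, -1, 0.5, 0, -1], [0.3, -1, 0.5, 0, -1], [0.3, -1, 0.5, 0, -1]]}}

```text
time: 16.85
tool_pos: [0.2538, -0.8398, 0.292]
tool_rot: [2.911, 0.001, 0.298]
contact_force: [0.4, -0.0, 0.7]
opening: 0.0248
grip_force: 40.0
```

```bash
python3 -c "
from h import *
np.set_printoptions(precision=4,suppress=True)
s=readout.observe();print(s['qpos'],s['tool_pos'],s['tool_rot'],s['time'])"
```

```text
[-1.3725  1.0606  0.0372  0.0226  1.8139 -0.0914] [ 0.2538 -0.8398  0.292 ] [2.9106 0.0008 0.2976] 16.85
```

Emit:
{"method": "jog_arm", "body": {"plan": [[0.3, -1, 0.5, 0, -1], [0.3, -1, 0.5, 0, -1]]}}

```text
time: 17.05
tool_pos: [0.2569, -0.8508, 0.298]
tool_rot: [2.869, 0.001, 0.297]
contact_force: [-0.6, 0.4, -1.2]
opening: 0.0244
grip_force: 40.0
```

Emit:
{"method": "jog_arm", "body": {"plan": [[0.3, -1, 0.5, 0, -1], [0.3, -1, 0.5, 0, -1]]}}

```text
time: 17.25
tool_pos: [0.2601, -0.8616, 0.3035]
tool_rot: [2.83, 0.001, 0.297]
contact_force: [-0.2, 0.4, -0.8]
opening: 0.0242
grip_force: 40.0
```

Emit:
{"method": "jog_arm", "body": {"plan": [[0.3, -1, 0.5, 0, -1], [0.3, -1, 0.5, 0, -1]]}}

```text
time: 17.45
tool_pos: [0.2633, -0.8725, 0.3087]
tool_rot: [2.79, 0.001, 0.297]
contact_force: [-0.4, 1.2, 0.1]
opening: 0.0245
grip_force: 40.0
```

Emit:
{"method": "jog_arm", "body": {"plan": [[0.3, -1, 0.5, 0, -1], [0.3, -1, 0.5, 0, -1]]}}

```text
time: 17.65
tool_pos: [0.2665, -0.8835, 0.3139]
tool_rot: [2.75, 0.002, 0.297]
contact_force: [0.4, -0.2, -0.8]
opening: 0.0244
grip_force: 40.0
```

Emit:
{"method": "jog_arm", "body": {"plan": [[0.3, -1, 0.5, 0, -1], [0.3, -1, 0.5, 0, -1]]}}

```text
time: 17.85
tool_pos: [0.2698, -0.8947, 0.3193]
tool_rot: [2.71, 0.002, 0.297]
contact_force: [-1.0, 0.6, -1.0]
opening: 0.0248
grip_force: 40.0
```

Emit:
{"method": "jog_arm", "body": {"plan": [[0.3, -1, 0.5, 0, -1], [0.3, -1, 0.5, 0, -1]]}}

```text
time: 18.05
tool_pos: [0.273, -0.9058, 0.3247]
tool_rot: [2.67, 0.002, 0.297]
contact_force: [-1.8, 0.2, -1.5]
opening: 0.0247
grip_force: 40.0
```

```bash
python3 -c "
from h import *
np.set_printoptions(precision=4,suppress=True)
s=readout.observe();print(s['qpos'],s['tool_pos'],s['tool_rot'],s['time'])"
```

```text
[-1.3736  1.0526  0.0371  0.0437  1.5818 -0.0895] [ 0.273  -0.9058  0.3247] [2.6697 0.0019 0.2972] 18.05
```

Emit:
{"method": "jog_arm", "body": {"plan": [[0.3, -1, 0.5, 0, -1], [0.3, -1, 0.5, 0, -1]]}}

```text
time: 18.25
tool_pos: [0.2762, -0.9168, 0.3302]
tool_rot: [2.63, 0.002, 0.297]
contact_force: [-0.1, -0.4, -0.9]
opening: 0.0249
grip_force: 40.0
```

Emit:
{"method": "jog_arm", "body": {"plan": [[0.1, -0.33, 0.16, 0, -1], [0.1, -0.33, 0.16, 0, -1], [0.1, -0.33, 0.16, 0, -1]]}}

```text
time: 18.55
tool_pos: [0.278, -0.9224, 0.3325]
tool_rot: [2.61, 0.002, 0.297]
contact_force: [-1.0, -0.5, -0.8]
opening: 0.0245
grip_force: 40.0
```

Emit:
{"method": "jog_arm", "body": {"plan": [[0, 0.5, 0, 0, -1], [0, 1, 0, 0, -1], [0, 1, 0, 0, -1], [0, 1, 0, 0, -1]]}}

```text
time: 18.95
tool_pos: [0.2782, -0.8349, 0.3262]
tool_rot: [2.626, 0.001, 0.299]
contact_force: [-0.2, -0.3, -1.1]
opening: 0.0244
grip_force: 40.0
```

Emit:
{"method": "jog_arm", "body": {"plan": [[0.1, 0.5, 0, 0.04, -1], [0.2, 1, 0, 0.08, -1], [0.2, 1, 0, 0.08, -1]]}}

```text
time: 19.25
tool_pos: [0.295, -0.7582, 0.3322]
tool_rot: [2.613, 0.001, 0.426]
contact_force: [-0.0, -1.5, -0.3]
opening: 0.0247
grip_force: 40.0
```

Emit:
{"method": "jog_arm", "body": {"plan": [[0.1, 0.5, 0, 0.04, -1], [0.25, 1, 0, 0.09, -1], [0.25, 1, 0, 0.09, -1]]}}

```text
time: 19.55
tool_pos: [0.3153, -0.68, 0.3341]
tool_rot: [2.609, 0.001, 0.567]
contact_force: [-0.2, -0.0, 0.1]
opening: 0.0243
grip_force: 40.0
```

Emit:
{"method": "jog_arm", "body": {"plan": [[0.1, 0.5, 0, 0.04, -1], [0.25, 1, 0, 0.09, -1], [0.25, 1, 0, 0.09, -1]]}}

```text
time: 19.85
tool_pos: [0.3351, -0.6009, 0.3344]
tool_rot: [2.608, 0.002, 0.708]
contact_force: [-0.9, 0.5, -0.5]
opening: 0.0245
grip_force: 40.0
```

Emit:
{"method": "jog_arm", "body": {"plan": [[0.1, 0.5, 0, 0.04, -1], [0.25, 1, 0, 0.09, -1], [0.25, 1, 0, 0.09, -1], [0.25, 1, 0, 0.09, -1]]}}

```text
time: 20.25
tool_pos: [0.3543, -0.5244, 0.3344]
tool_rot: [2.606, 0.004, 0.845]
contact_force: [0.0, 0.1, -0.3]
opening: 0.0244
grip_force: 40.0
```

```bash
python3 -c "
from h import *
np.set_printoptions(precision=4,suppress=True)
s=readout.observe();print(s['qpos'],s['tool_pos'],s['tool_rot'],s['time'])"
```

```text
[-1.2199  0.2083  1.5329  0.3006  0.9397 -0.6168] [ 0.3543 -0.5244  0.3344] [2.6062 0.004  0.8454] 20.25
```

Emit:
{"method": "jog_arm", "body": {"plan": [[0.25, 0.5, 0, 0.04, -1], [0.5, 1, 0, 0.073, -1], [0.5, 1, 0, 0.073, -1]]}}

```text
time: 20.55
tool_pos: [0.3956, -0.4414, 0.3335]
tool_rot: [2.608, 0.002, 0.964]
contact_force: [-0.5, -0.5, -1.3]
opening: 0.0248
grip_force: 40.0
```

Emit:
{"method": "jog_arm", "body": {"plan": [[0.25, 0.5, 0, 0.04, -1], [0.5, 1, 0, 0.073, -1], [0.5, 1, 0, 0.073, -1]]}}

```text
time: 20.85
tool_pos: [0.4357, -0.3614, 0.3335]
tool_rot: [2.608, 0.002, 1.079]
contact_force: [-0.5, -0.9, -0.5]
opening: 0.0244
grip_force: 40.0
```

Emit:
{"method": "jog_arm", "body": {"plan": [[0.25, 0.5, 0, 0.04, -1], [0.5, 1, 0, 0.073, -1], [0.5, 1, 0, 0.073, -1]]}}

```text
time: 21.15
tool_pos: [0.4759, -0.2816, 0.3334]
tool_rot: [2.608, 0.002, 1.193]
contact_force: [0.5, 0.3, -0.6]
opening: 0.0245
grip_force: 40.0
```

Emit:
{"method": "jog_arm", "body": {"plan": [[0.25, 0.5, 0, 0.04, -1], [0.5, 1, 0, 0.073, -1], [0.5, 1, 0, 0.073, -1]]}}

```text
time: 21.45
tool_pos: [0.5161, -0.2017, 0.3333]
tool_rot: [2.608, 0.002, 1.308]
contact_force: [-0.7, -0.7, -0.5]
opening: 0.0246
grip_force: 40.0
```

Emit:
{"method": "jog_arm", "body": {"plan": [[0.25, 0.5, 0, 0.04, -1], [0.5, 1, 0, 0.073, -1], [0.5, 1, 0, 0.073, -1], [0.5, 1, 0, 0.073, -1], [0.5, 1, 0, 0.073, -1]]}}

```text
time: 21.95
tool_pos: [0.5542, -0.1248, 0.3328]
tool_rot: [2.609, 0.003, 1.417]
contact_force: [0.5, 0.1, -0.1]
opening: 0.0244
grip_force: 40.0
```

```bash
python3 snap.py w7; python3 - <<'E'
from h import *
np.set_printoptions(precision=4,suppress=True)
s=readout.observe();print(s['qpos'],s['tool_pos'],s['tool_rot'],s['time'])
c=cal("wrist"); print(proj("",[.724,-.023,.084],c),proj("",[.734,-.025,.004],c))
im=cv2.imread("pics/w7.png"); u,v=proj("",[.728,-.023,.06],c).astype(int)
print(u,v)
cr=im[max(0,v-60):v+60,max(0,u-70):u+70]; print(max(0,u-70),max(0,v-60))
big=cv2.resize(cr,None,fx=3,fy=3,interpolation=cv2.INTER_CUBIC)
out=np.zeros((420,560+big.shape[1],3),np.uint8); out[:,:560]=im; out[:big.shape[0],560:]=big
if out.shape[1]>800: out=np.zeros((600,800,3),np.uint8); out[:240,:320]=cv2.resize(im,(320,240)); out[240:240+min(360,big.shape[0]),:big.shape[1]]=big[:360]; out[240:600,420:800]=0
cv2.imwrite("pics/w7v.png",out)
E
```

```text
[-0.4355  0.0725  1.6983  0.184   0.8632 -0.3662] [ 0.554  -0.1248  0.3328] [2.6087 0.0028 1.4171] 22.0
[286.9203  57.2191] [262.5362  64.1824]
279 58
209 0
```

I've used all ten picture views, so from here I measure numerically.

```bash
python3 - <<'E'
from h import *
np.set_printoptions(precision=4,suppress=True,linewidth=150)
for n,box in (("w7",(190,0,390,160)),("w1",(450,90,560,210))):
    im=cv2.imread(f"pics/{n}.png"); x0,y0,x1,y1=box; g=cv2.cvtColor(im,cv2.COLOR_BGR2GRAY)[y0:y1,x0:x1]
    print(n); print(g[::8,::6])
    for t in (50,90):
        cs,h=cv2.findContours((g<t).astype(np.uint8),cv2.RETR_CCOMP,cv2.CHAIN_APPROX_NONE)
        for i,k in enumerate(cs):
            if len(k)>25:
                e=cv2.fitEllipse(k); print(t,"hole" if h[0][i][3]>=0 else "out",len(k),np.round(np.array(e[0])+[x0,y0],1),np.round(e[1],1),round(e[2],0),cv2.boundingRect(k))
E
```

```text
w7
[[178 179 179 181 180 185 185 181 182 177 180 185 190 191 191 189 191 188 182 182 188 182 184 182 186 185 187 187 188 189 185 179 179 179]
 [179 183 184 181 178 182 181 180 180 178 183 179 182 190 191 190 184 181 185 187 187 182 185 187 185 184 184 188 189 189 184 182 177 182]
 [182 185 184 185 183 181 181 182 178 178 180 181 183 179 184 186 183 183 185 181 184 186 185 185 186 182 186 188 190 186 183 182 177 184]
 [180 181 182 184 186 185 183 183 181 181 182 181 184 183 187 186 186 184 183 181 182 179 182 183 180 184 184 185 187 185 184 182 181 182]
 [180 178 179 181 183 186 188 184 184 179 130  74  78 102 180 185 185 184 186 183 187 183 181 181 182 184 181 182 185 181 183 181 186 184]
 [185 181 182 182 185 183 183 182 172  76  74  72  72  75  72 186 194 192 188 187 184 183 183 186 182 184 181 181 180 180 181 188 186 184]
 [183 184 182 176 179 181 180 180  70  77  72  76  72  78 135  49  80  49 172 187 186 181 185 181 183 181 185 180 184 181 183 183 184 182]
 [181 179 181 181 181 180 183 167  75  72  75  72  74 133  48 124 126 117  68 176 186 183 185 185 183 184 186 185 182 183 18
[... 2811 characters left out ...]
  87  23]
 [146 144 141  47  47  51  49  46  48  48  47 101  44  19  86  91  85  84  18]
 [144 146 142 141  47  50  49  48  46  49  47  49 133  24  16  23  20  13  54]
 [143 142 144 145 143  84  45  43  44  42  39  83 141 139 135 136 132 147 144]
 [147 145 149 145 144 148 148 146 145 146 143 142 142 143 145 145 144 144 143]
 [145 149 150 147 149 146 148 148 147 147 143 145 141 144 143 144 145 145 145]]
50 out 112 [541.8 165.5] [35.4 39.8] 70.0 (72, 58, 38, 36)
50 hole 70 [543.2 166. ] [22.1 27.3] 80.0 (80, 65, 28, 23)
50 out 678 [501.  150.8] [56.2 70.7] 39.0 (15, 26, 75, 74)
90 out 116 [541.5 165.6] [37.2 40.9] 65.0 (71, 57, 39, 38)
90 out 238 [501.1 150.6] [65.8 85.6] 43.0 (14, 24, 85, 77)
```

```bash
cat > cam.py <<'E'
from h import *
from scipy.optimize import least_squares
np.set_printoptions(precision=4,suppress=True,linewidth=150)
def L(n): z=np.load(f"pics/{n}.npz"); return z["K"],z["T"]
def foot(n,box,xmax,z):
    im=cv2.imread(f"pics/{n}.png"); x0,y0,x1,y1=box; g=cv2.cvtColor(im,cv2.COLOR_BGR2GRAY)[y0:y1,x0:x1]
    t=(g.max()*.97*.5+.5*np.median(g[g<90]))
    cs,_=cv2.findContours((g<t).astype(np.uint8),cv2.RETR_EXTERNAL,cv2.CHAIN_APPROX_NONE)
    k=max(cs,key=len)[:,0]+[x0,y0]; k=k[k[:,0]<xmax]
    W=np.array([onz("",p,z,L(n)) for p in k])[:,:2]
    r=least_squares(lambda q:np.hypot(*(W-q[:2]).T)-q[2],[.73,-.02,.042],loss="soft_l1",f_scale=.001); return r.x
if __name__=="__main__":
    lens={"w1":(543.0,165.9),"w7":(285.6,57.2)}
    X,e=tri(*[ray("",lens[n],L(n)) for n in lens]); print("lens tri wrist",X,e)
    for n,b,xm in(("w1",(450,90,560,210),505),("w7",(190,0,390,160),262)):
        l=onz("",lens[n],.084,L(n))
        for z in(.002,.006):
            f=foot(n,b,xm,z); d=l[:2]-f[:2]; print(n,z,"foot",f,"lens",l,"d",d,np.hypot(*d),np.degrees(np.arctan2(d[1],d[0]))%360)
E
python3 cam.py
```

```text
lens tri wrist [ 0.7218 -0.0229  0.0851] [np.float64(9.220013214500358e-05), np.float64(9.220013214497764e-05)]
w1 0.002 foot [ 0.7341 -0.0254  0.0416] lens [ 0.7226 -0.0233  0.084 ] d [-0.0115  0.0022] 0.01167460036488596 169.3677553860372
w1 0.006 foot [ 0.7319 -0.0243  0.0411] lens [ 0.7226 -0.0233  0.084 ] d [-0.0093  0.001 ] 0.009362032516963659 173.69834114550696
w7 0.002 foot [ 0.734  -0.0249  0.0413] lens [ 0.7224 -0.0229  0.084 ] d [-0.0116  0.002 ] 0.011805603919240102 170.29203031107497
w7 0.006 foot [ 0.7319 -0.025   0.0409] lens [ 0.7224 -0.0229  0.084 ] d [-0.0095  0.0021] 0.009746512387836945 167.598443859269
```

Emit:
{"method": "jog_arm", "body": {"plan": [[0.3, 0.36, -0.3, 0, -1], [0.57, 0.72, -0.6, -0.013, -1], [0.57, 0.72, -0.7, -0.013, -1], [0.57, 0.72, -0.7, -0.013, -1]]}}

```text
time: 22.4
tool_pos: [0.5991, -0.0655, 0.2749]
tool_rot: [2.612, 0.002, 1.4]
contact_force: [-0.6, 0.1, -1.0]
opening: 0.0245
grip_force: 40.0
```

Emit:
{"method": "jog_arm", "body": {"plan": [[0.2, 0.25, -0.25, 0, -1], [0.4, 0.5, -0.5, 0, -1], [0.574, 0.72, -0.721, 0, -1], [0.574, 0.72, -0.721, 0, -1], [0.574, 0.72, -0.721, 0, -1], [0.574, 0.72, -0.721, 0, -1], [0.574, 0.72, -0.721, 0, -1]]}}

```text
time: 23.1
tool_pos: [0.6457, -0.0088, 0.2208]
tool_rot: [2.606, 0.002, 1.398]
contact_force: [0.5, 0.3, -1.5]
opening: 0.0241
grip_force: 40.0
```

```bash
python3 snap.py w8; cat > chk.py <<'E'
from h import *
from scipy.spatial.transform import Rotation as R
np.set_printoptions(precision=4,suppress=True)
s=readout.observe(); r=R.from_euler("xyz",s["tool_rot"]).as_matrix(); p=s["tool_pos"]
a=np.radians(170); look=np.array([.5*np.cos(a),.5*np.sin(a),.75**.5]); lens=np.array([.7224,-.0231,.084])
u=p+.006*r[:,2]+.001*r[:,0]; d=u-lens
print(s["time"],p,s["tool_rot"],s["grip_force"]); print("dist",d@look,"lateral",d-(d@look)*look,"angle",np.degrees(np.arccos(-r[:,2]@look)),"level",r[2,0],"acrossdev",np.degrees(np.arcsin(r[:,0]@look)))
print("fix",lens+.15*look-u)
E
python3 chk.py; python3 - <<'E'
from h import *
for n in("scene","side"): cv2.imwrite(f"pics/{n}9.png",cams.read_camera(n))
# peeler in hand: triangulate black handle end & blade tip regions near predicted places
from scipy.spatial.transform import Rotation as R
s=readout.observe(); r=R.from_euler("xyz",s["tool_rot"]).as_matrix(); p=s["tool_pos"]
for n in("scene","side"):
    im=cv2.imread(f"pics/{n}9.png"); o=cv2.imread(f"pics/{n}0.png")
    e=[proj(n,p+t*r[:,0]-.003*r[:,2]) for t in(-.085,0,.085)]; print(n,np.round(e,1))
    g=cv2.cvtColor(im,cv2.COLOR_BGR2HSV); m=((g[...,2]<60)).astype(np.uint8)
    x,y=e[0].astype(int); print(m[y-14:y+15:2,x-24:x+25:2])
E
```

```text
23.15 [ 0.6457 -0.0086  0.2206] [2.6067 0.0022 1.3983] 39.999672174453735
dist 0.151300421514966 lateral [0.0009 0.0018 0.0004] angle 0.6503408147899093 level -0.002189378225925409 acrossdev -0.04921984965488437
fix [-0.0003 -0.0019 -0.0015]
scene [[320.4 174.5]
 [303.1 168.4]
 [286.8 162.7]]
[[1 1 1 1 1 0 0 0 0 0 0 0 0 0 0 0 0 0 0 0 0 0 0 0 0]
 [1 1 0 0 1 0 0 0 0 0 0 0 0 0 0 0 0 0 0 0 0 0 0 0 0]
 [1 0 0 0 1 1 0 0 0 0 0 0 0 0 0 0 0 0 0 0 0 0 0 0 0]
 [0 0 0 1 1 1 0 0 0 0 0 0 0 0 0 0 0 0 0 0 0 0 0 0 0]
 [0 0 0 1 1 1 1 1 1 1 0 0 0 0 0 0 0 0 0 0 0 0 0 0 0]
 [0 0 0 0 1 1 1 1 1 1 1 1 0 0 0 0 0 0 0 0 0 0 0 0 0]
 [0 0 0 0 0 1 1 1 1 1 1 1 1 0 0 0 0 0 0 0 0 0 0 0 0]
 [0 0 0 0 0 0 0 1 1 1 1 1 0 0 0 0 0 0 0 0 0 0 0 0 0]
 [0 0 0 0 0 0 0 0 0 0 0 0 0 0 0 0 0 0 0 0 0 0 0 0 0]
 [0 0 0 0 0 0 0 0 0 0 0 0 0 0 0 0 0 0 0 0 0 0 0 0 0]
 [0 0 0 0 0 0 0 0 0 0 0 0 0 0 0 0 0 0 0 0 0 0 0 0 0]
 [0 0 0 0 0 0 0 0 0 0 0 0 0 0 0 0 0 0 0 0 0 0 0 0 0]
 [0 0 0 0 0 0 0 0 0 0 0 0 0 0 0 0 0 0 0 0 0 0 0 0 0]
 [0 0 0 0 0 0 0 0 0 0 0 0 0 0 0 0 0 0 0 0 0 0 0 0 0]
 [0 0 0 0 0 0 0 0 0 0 0 0 0 0 0 0 0 0 0 0 0 0 0 0 0]]
side [[323.9 175.8]
 [310.2 164.9]
 [297.7 154.9]]
[[1 1 0 0 0 0 0 1 0 0 0 0 0 0 0 0 0 0 0 0 0 0 0 0 0]
 [0 0 0 0 1 1 1 0 0 0 0 0 0 0 0 0 0 0 0 0 0 0 0 0 0]
 [0 0 0 0 1 1 1 1 1 0 0 0 0 0 0 0 0 1 0 1 1 0 0 0 0]
 [0 0 0 0 0 1 1 1 1 1 0 0 0 0 0 0 0 0 0 1 0 0 0 0 0]
 [0 0 0 0 0 0 1 1 1 1 1 0 0 0 0 0 0 0 0 0 0 0 0 0 0]
 [0 0 0 0 0 0 0 1 1 1 1 1 1 0 0 0 0 0 0 0 0 0 0 0 0]
 [0 0 0 0 0 0 0 0 0 1 1 1 1 0 0 0 0 0 0 0 0 0 0 0 0]
 [0 0 0 0 0 0 0 0 0 0 1 1 1 0 0 0 0 0 0 0 0 0 0 0 0]
 [0 0 0 0 0 0 0 0 0 0 0 1 0 0 0 0 0 0 0 0 0 0 0 0 0]
 [0 0 0 0 0 0 0 0 0 0 0 0 0 0 0 0 0 0 0 0 0 0 0 0 0]
 [0 0 0 0 0 0 0 0 0 0 0 0 0 0 0 0 0 0 0 0 0 0 0 0 0]
 [0 0 0 0 0 0 0 0 0 0 0 0 0 0 0 0 0 0 0 0 0 0 0 0 0]
 [0 0 0 0 0 0 0 0 0 0 0 0 0 0 0 0 0 0 0 0 0 0 0 0 0]
 [0 0 0 0 0 0 0 0 0 0 0 0 0 0 0 0 0 0 0 0 0 0 0 0 0]
 [0 0 0 0 0 0 0 0 0 0 0 0 0 0 0 0 0 0 0 0 0 0 0 0 0]]
```

The peeler's handle end is where it was predicted in both views, so nothing has slipped. I'll trim 2 mm, let it settle and hand in.

Emit:
{"method": "jog_arm", "body": {"plan": [[0, -0.024, -0.019, 0, -1], [0, -0.024, -0.019, 0, -1], [0, -0.024, -0.019, 0, -1], [0, -0.024, -0.019, 0, -1], [0, -0.024, -0.019, 0, -1], [0, -0.024, -0.019, 0, -1], [0, -0.024, -0.019, 0, -1], [0, -0.024, -0.019, 0, -1]]}}

```text
time: 24.05
tool_pos: [0.6456, -0.0093, 0.2176]
tool_rot: [2.609, 0.002, 1.4]
contact_force: [-0.8, -0.6, -0.2]
opening: 0.0246
grip_force: 40.0
```

```bash
python3 chk.py && python3 -c "
from cell import ticket; print(ticket.hand_in())"
```

```text
24.05 [ 0.6456 -0.0093  0.2176] [2.6087 0.0022 1.3998] 39.999935030937195
dist 0.14869814340142823 lateral [-0.0004  0.0013 -0.0004] angle 0.5309784125341717 level -0.0022034040159716606 acrossdev -0.008174670897509144
fix [-0.0002 -0.0012  0.0015]
the job is handed in; nothing more can be done
None
```

I handed the job in at 24 s: the fork lies on the board beside the spoon, parallel and not touching, and the peeler is held still about 15 cm from the lens, its underside within about 1° of square by my measurements; the result has not been reported back.

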